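# Roll a sample tube onto the tube reader's line and read it

## Robot

A 6-joint arm with a two-finger parallel gripper is mounted at the origin on a cart in front of the work surface, level with it; the furniture and walls round the work are solid. World frame = base frame: x ahead of the robot, y to its left, z up, the work surface at z = 0. Lengths are in m, angles in rad, forces in N, time in s.
With the tool pointing down it reaches from about 0.3 to 0.825 m from the base axis. Payload 5.4 kg.
Tool frame: the origin (TCP) lies at the very end of the fingers, on their centre line; the grasp point (between the pads) lies 19 mm behind it; z points along the fingers, x is the direction in which the jaws open and shut, and the axes are right-handed (so a half turn about z gives the same grasp; the last joint's range is limited). The gripper opens to 92 mm and grips with 3 to 60 N. Pads are 20 mm wide; open, the fingers measure 128 mm over their backs; the gripper's body (75 mm by 189 mm) begins 69 mm behind the grasp point.
Start: joints at [0.999, 0.158, 1.597, -0, 1.386, -0.21], TCP at [0.204, 0.538, 0.175] pointing down, gripper open.
Joint ranges: [-2.91, 2.91], [-0.94, 2.29], [0.18, 2.7], [-1.29, 4.43], [0.17, 2.64], [-3, 3]. Speed limits (rad/s): [2.57, 2.57, 3.14, 3.14, 3.14, 3.14].

## Interface

Orientations are given as a rotation vector (axis times angle).
In Python, from workcell import bot gives the robot as it stands. Calls block until the motion is done:
- bot.goto(position, orientation): joint-space move of the TCP to a pose.
- bot.line_to(position, rot=None, max_speed=0.15): straight line of the TCP; rot=None keeps the orientation; max_speed is the mean speed in m/s.
- bot.set_joints(angles): joint-space move.
- bot.set_gripper(opening, newtons=None): opening from 0.0 (shut) to 1.0 (fully open); newtons is the grip in N (None keeps the last); returns when the fingers have stopped.
- bot.hold(seconds).
- bot.inverse_kinematics(position, orientation): joint angles nearest the present ones, or None.
- bot.read_camera(name): name is "scene" or "top" or "wrist"; returns a dict with "pixels" (480x640x3 uint8, blue, green, red), "fx", "fy", "cx", "cy" (pixels), "R" (3x3) and "t" (3): a world point X has camera coordinates R X + t. Camera axes: x right, y down, z forward; pixel columns grow to the right and rows downward; lengths in m; the calibration is good to about 2 mm. A picture is of the moment at which its call begins. There is no depth.
A pose or a line that the arm cannot do raises bot.MotionError and nothing moves.
- bot.job_done(): hands the job in, once; it reports no verdict.
Readings, each from a call of its own:
- bot.current_clock(): time.
- bot.current_joints(): joint angles.
- bot.current_joint_vel(): joint speeds.
- bot.current_effort(): joint torques, N m.
- bot.current_ee_pos(): TCP position.
- bot.current_tool_rot(): TCP orientation.
- bot.current_contact_force(): force on the tool from outside, world axes, zero at the start.
- bot.current_ft_torque(): the same for the moment, N m.
- bot.current_opening(): opening from 0.0 (shut) to 1.0 (fully open).
Only numpy, scipy, OpenCV 4.12 (cv2) and the standard library are available. Lean on these libraries where they do the work, as an engineer would, in place of code of your own. Each camera call takes 0.05 s, during which the arm holds its last target.

## Task

The purple-capped sample tube lies on its side on the bed of the tube reader, beside the red read line. Push on the top of the tube with a fingertip to roll it along the bed - roll it gently, do not drag, pinch or lift it - until it drops into the shallow window on the red line and lies still, and only then press the reader's blue key fully down to take the reading and let go of it. Leave the green-capped tube that waits on the other side of the line, and the small box of lancets, where they are.

Things in the scene. Friction and masses are not known exactly. Their poses are not given: they have to be found in the camera images.
- reader: white tube reader fixed on the desk, 232 (its y) x 133 (its x) x 36 mm high. Origin: underside, on the read line; x points away from the robot. A level grey bed, top 22 mm above the desk, spans x -31 to 43 mm, y -111 to 111 mm, with a ridge 4 mm high at each end; behind it stands the housing, x 43 to 102 mm, top at 36 mm
- read_line (a point): point on the read line, mid-depth of the bed, at the height of the bed's top; axes as the reader's. The read window here is a shallow V channel along x across the whole bed, mouth 16 mm wide, sides sloping 30 degrees to a dark floor with a red line. A tube rolled to within about 5 mm of the line drops in by 3.6 mm and stays
- tube: purple-capped tube to be read, 89 mm long, 10 to 16 g, across the bed, cap to the robot. Origin: on its axis at the far blunt end; z runs along the axis to the cap, x points up at first and turns as it rolls. Barrel: 12.8 mm thick, 72 mm long, on the bed; the cap, 16.2 mm thick, 17 mm long, hangs free over the bed's front edge. Starts 32 to 55 mm from the line, either side
- tube_mid (a point): middle of that tube's barrel, on its axis, 36 mm from the blunt end: 6.4 mm above the bed's top while it lies on the bed (tube top 12.8 mm), 2.8 mm in the window (tube top 9.2 mm). A fingertip resting on the tube's top and moved along the reader's y rolls it half as far as the fingertip moves; let go, it soon stops. Pushed at its side it drags or jams
- next_tube: green-capped tube, 119 mm long, 13 mm thick, waiting on the bed on the other side of the line, cap to the robot; to be left alone. Origin: on its axis at the blunt end
- key_top (a point): middle of the top of the blue key, 20 mm (x) by 30 mm (y), on the housing at reader x 76.5, y 75 mm; 42 mm above the desk when up
- key (a joint): travel of the blue key: 0 up, 0.004 m fully down; its spring pushes up with 1.8 N at the top, 4.2 N when fully down
- lancet_box: small loose gilt-edged box with a teal top, 66 x 70 x 46 mm, behind the reader; origin under its middle; to be left alone

How it is judged:
By the outcome, as a careful person would: the job done as asked, in the order asked, and still so for the second after the job is handed in, with the robot touching nothing.
It also fails if it takes over 48 s, if anything falls off the work surface, if the arm or the gripper's body presses on something with over 40 N, if the wrist force passes 120 N, or if a joint passes its speed limit or range.

## Working session

There is one attempt and no reset: what is moved stays moved. The work goes in short steps, each a Python script; the robot and the scene stay as the last script left them, time stands still between calls to the robot, and variables do not carry over. Pictures are saved under pics/ and viewed, and the job is handed in when it is done.

```bash
ls; mkdir -p pics; python3 - <<'E'
from workcell import bot
import cv2
for n in("scene","top","wrist"):
    c=bot.read_camera(n); cv2.imwrite(f"pics/a_{n}.png",c["pixels"]); print(n,c["fx"],c["fy"],c["cx"],c["cy"],c["R"],c["t"])
print(bot.current_clock(),bot.current_tool_rot(),bot.current_ee_pos())
E
```

```text
pics
scene 472.2029681460742 472.2029681460742 315.8453419903758 250.26709880450852 [[-0.88670153 -0.46167148  0.02489664]
 [-0.29541539  0.52431631 -0.79863769]
 [ 0.35565453 -0.71550811 -0.60129693]] [0.46568228 0.30937319 0.54454126]
top 555.896399283654 555.896399283654 316.99395992444346 228.8334203010521 [[-0.01724386 -0.99953675 -0.02507842]
 [-0.99685142  0.01912822 -0.07695038]
 [ 0.07739444  0.02367253 -0.99671947]] [-0.13797772  0.64634821  0.85641464]
wrist 407.95660928139534 407.95660928139534 317.0983123765745 236.343531243747 [[ 0.35416232  0.93518189 -0.00196961]
 [ 0.90662112 -0.34282802  0.24598188]
 [ 0.22936256 -0.08890321 -0.96927242]] [-0.57384275 -0.02735157  0.3907152 ]
0.15 [ 2.58442164e+00  1.78521925e+00 -2.06769854e-03] [0.20323863 0.53732509 0.17405979]
```

View pics/a_top.png

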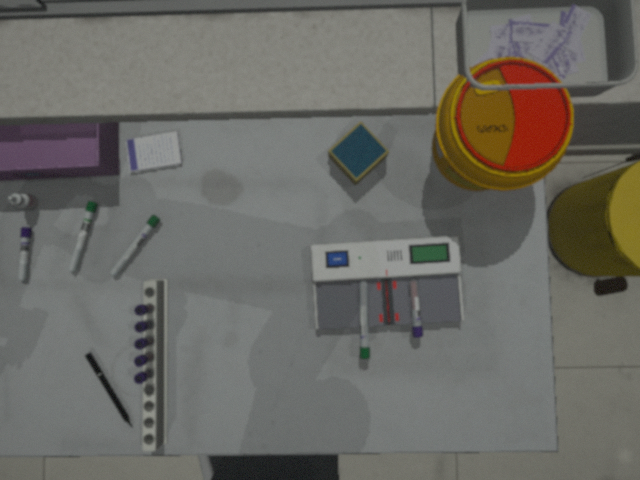

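View pics/a_scene.png

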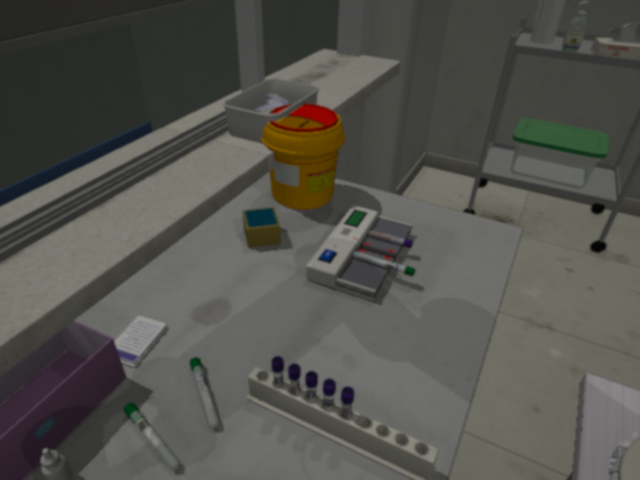

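View pics/a_wrist.png

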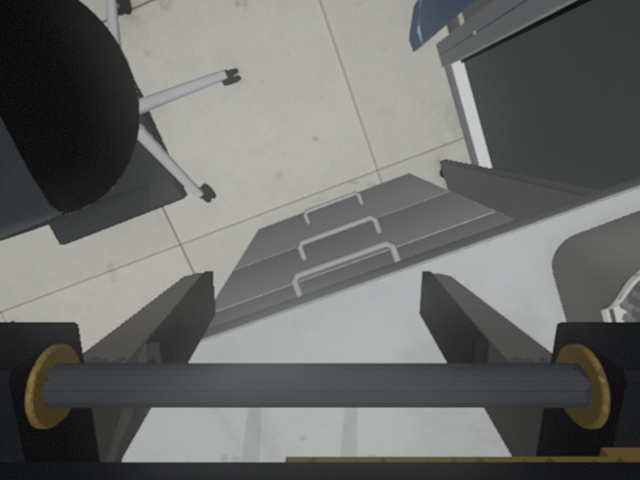

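The top view shows the reader at about (387,285). The purple tube is right of the red line at u≈416 (the −y side), the green tube is left at u≈364, and the blue key is at (337,259). I'll enlarge the crop for precise pixel positions.

```bash
python3 - <<'E'
import cv2
i=cv2.imread("pics/a_top.png")[225:375,295:480]
cv2.imwrite("pics/a_crop.png",cv2.resize(i,None,fx=4,fy=4,interpolation=cv2.INTER_CUBIC))
E
cat > h.py <<'E'
import numpy as np
from workcell import bot
def ray(c,u,v,z):
    R=np.array(c["R"]);t=np.array(c["t"]);o=-R.T@t
    d=R.T@np.array([(u-c["cx"])/c["fx"],(v-c["cy"])/c["fy"],1]);return o+d*(z-o[2])/d[2]
def proj(c,X):
    p=np.array(c["R"])@np.asarray(X)+np.array(c["t"]);return c["cx"]+c["fx"]*p[0]/p[2],c["cy"]+c["fy"]*p[1]/p[2]
E
```

```text
(no output)
```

View pics/a_crop.png

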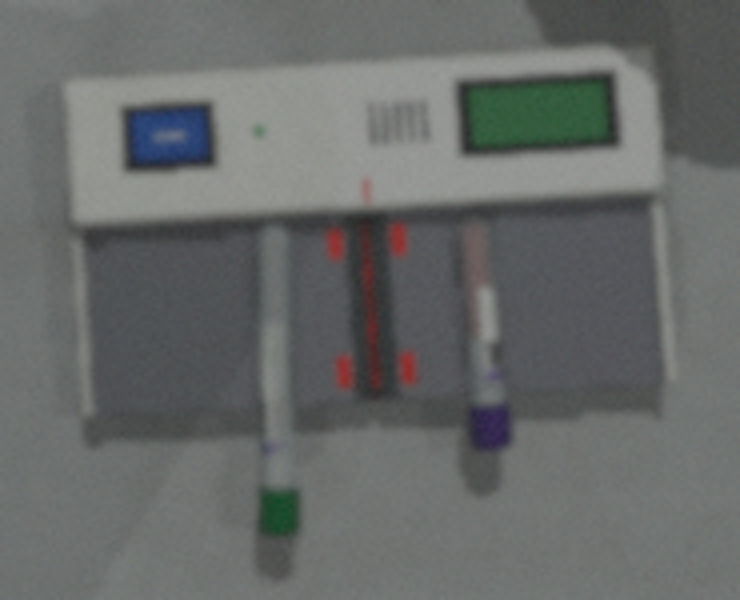

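Crop pixels (crop = 4·(u−295, v−225)):
- Key: (169,136)
- Red line: (369,218) to (375,395)
- Purple tube: (474,222) to (492,447)
- Green tube: (273,225) to (281,533)

```bash
cat >> h.py <<'E'
def rect(xs):pass
E
python3 - <<'E'
from h import *
c=bot.read_camera("top")
P=lambda a,b,z:ray(c,295+a/4,225+b/4,z)
for n,a,b,z in [("key",169,136,.042),("lineB",369,218,.0184),("lineF",375,395,.0184),("tubeBlunt",474,222,.0284),("capEnd",492,447,.0284),("capStart",489,406,.0284),("greenB",273,225,.0285),("greenC",281,533,.0285),("hLB",66,80,.036),("hLF",76,222,.036),("hRF",661,190,.036),("bedFL",92,415,.022),("bedFR",660,388,.022)]: print(n,P(a,b,z).round(4))
E
```

```text
key [ 0.5951 -0.1806  0.042 ]
lineB [ 0.562  -0.2589  0.0184]
lineF [ 0.493  -0.2594  0.0184]
tubeBlunt [ 0.5599 -0.2985  0.0284]
capEnd [ 0.4734 -0.3028  0.0284]
capStart [ 0.489  -0.3021  0.0284]
greenB [ 0.56   -0.2205  0.0285]
greenC [ 0.4418 -0.2208  0.0285]
hLB [ 0.6177 -0.141   0.036 ]
hLF [ 0.5626 -0.144   0.036 ]
hRF [ 0.5711 -0.3695  0.036 ]
bedFL [ 0.4872 -0.1486  0.022 ]
bedFR [ 0.4943 -0.3695  0.022 ]
```

```bash
cat >> h.py <<'E'
from scipy.spatial.transform import Rotation as Ro
def toolR(yaw,flip=False):
    # tool z down; tool x along reader +y (or -y)
    x=np.array([-np.sin(yaw),np.cos(yaw),0])*(-1 if flip else 1); z=np.array([0,0,-1.]); y=np.cross(z,x)
    return Ro.from_matrix(np.c_[x,y,z])
E
python3 - <<'E'
from h import *
c=bot.read_camera("wrist")
T=Ro.from_rotvec(bot.current_tool_rot()).as_matrix(); p=bot.current_ee_pos()
R=np.array(c["R"]); o=-R.T@np.array(c["t"])
print("cam in tool",T.T@(o-p)); print("cam axes in tool\n",(T.T@R.T).round(3))
for f in(0,1):
    r=toolR(.035,f).as_rotvec()
    for q in([.42,-.26,.22],[.6,-.26,.22],[.53,-.26,.15],[.53,-.26,.05],[.6,-.18,.05]):
        print(f,q,bot.inverse_kinematics(q,r))
E
```

```text
cam in tool [-1.52032140e-04 -6.94395018e-02 -2.10219738e-01]
cam axes in tool
 [[ 1.    -0.    -0.001]
 [ 0.     0.969  0.246]
 [ 0.001 -0.246  0.969]]
0 [0.42, -0.26, 0.22] [-0.79948699 -0.08388575  1.75695137  0.          1.46852703 -2.40528332]
0 [0.6, -0.26, 0.22] [-5.93309315e-01  3.37525264e-01  1.29579120e+00 -4.44089210e-16
  1.50827619e+00 -2.19910564e+00]
0 [0.53, -0.26, 0.15] [-6.60598627e-01  2.16476654e-01  1.58030944e+00 -4.44089210e-16
  1.34480656e+00 -2.26639495e+00]
0 [0.53, -0.26, 0.05] [-6.60598627e-01  3.21257655e-01  1.66263249e+00 -4.44089210e-16
  1.15770251e+00 -2.26639495e+00]
0 [0.6, -0.18, 0.05] [-4.84050839e-01  4.06070277e-01  1.55249869e+00 -4.44089210e-16
  1.18302369e+00 -2.08984717e+00]
1 [0.42, -0.26, 0.22] [-7.99486990e-01 -8.38857459e-02  1.75695137e+00 -4.44089210e-16
  1.46852703e+00  7.36309336e-01]
1 [0.6, -0.26, 0.22] [-5.93309315e-01  3.37525264e-01  1.29579120e+00 -4.44089210e-16
  1.50827619e+00  9.42487012e-01]
1 [0.53, -0.26, 0.15] [-6.60598627e-01  2.16476654e-01  1.58030944e+00 -4.44089210e-16
  1.34480656e+00  8.75197700e-01]
1 [0.53, -0.26, 0.05] [-6.60598627e-01  3.21257655e-01  1.66263249e+00 -4.44089210e-16
  1.15770251e+00  8.75197700e-01]
1 [0.6, -0.18, 0.05] [-4.84050839e-01  4.06070277e-01  1.55249869e+00 -4.44089210e-16
  1.18302369e+00  1.05174549e+00]
```

```bash
python3 - <<'E'
from h import *
import cv2
bot.goto([.46,-.26,.165],toolR(.035,1).as_rotvec())
bot.set_gripper(0.0)
print(bot.current_clock(),bot.current_contact_force(),bot.current_ee_pos())
c=bot.read_camera("wrist"); cv2.imwrite("pics/b.png",c["pixels"]); np.savez("b.npz",**{k:c[k] for k in c})
cv2.imwrite("pics/b2.png",cv2.resize(c["pixels"][0:280,160:480],None,fx=2.5,fy=2.1 if 0 else 2.14,interpolation=cv2.INTER_CUBIC)[:600,:800])
E
```

```text
4.5417 [0.38147889 0.00199402 0.18710304] [ 0.4600136  -0.25997825  0.16498954]
```

View pics/b.png

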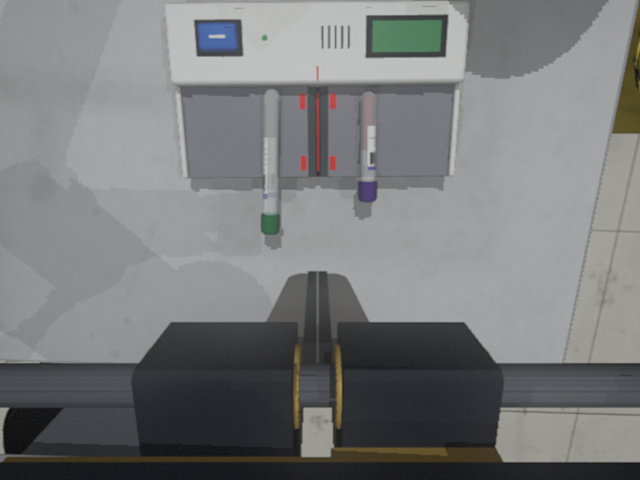

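The wrist view shows the shut fingertip at about (318,272), the purple tube at u≈368 with its cap end at v≈201, the green tube at u≈270, the red line at u≈318 and the key at (218,38). Next I'll zoom in on the fingertip and the tube.

```bash
python3 - <<'E'
import cv2
i=cv2.imread("pics/b.png")
cv2.imwrite("pics/b_tip.png",cv2.resize(i[255:335,255:380],None,fx=6,fy=6,interpolation=cv2.INTER_NEAREST))
cv2.imwrite("pics/b_rd.png",cv2.resize(i[0:240,160:480],None,fx=2.5,fy=2.5,interpolation=cv2.INTER_CUBIC))
E
```

```text
(no output)
```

View pics/b_tip.png

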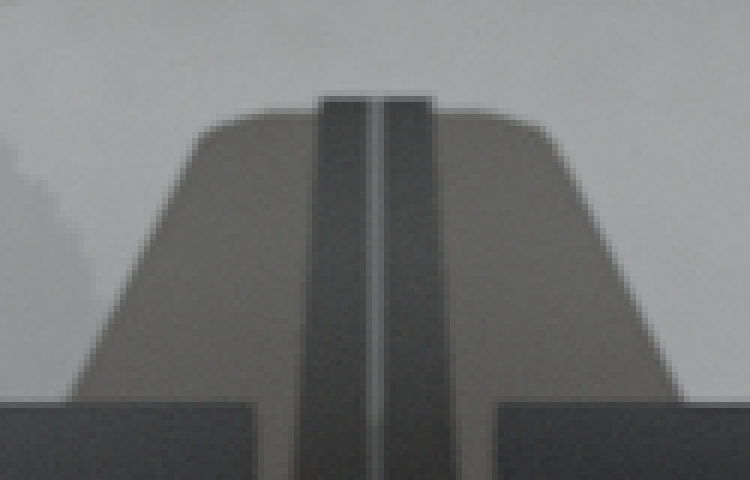

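View pics/b_rd.png

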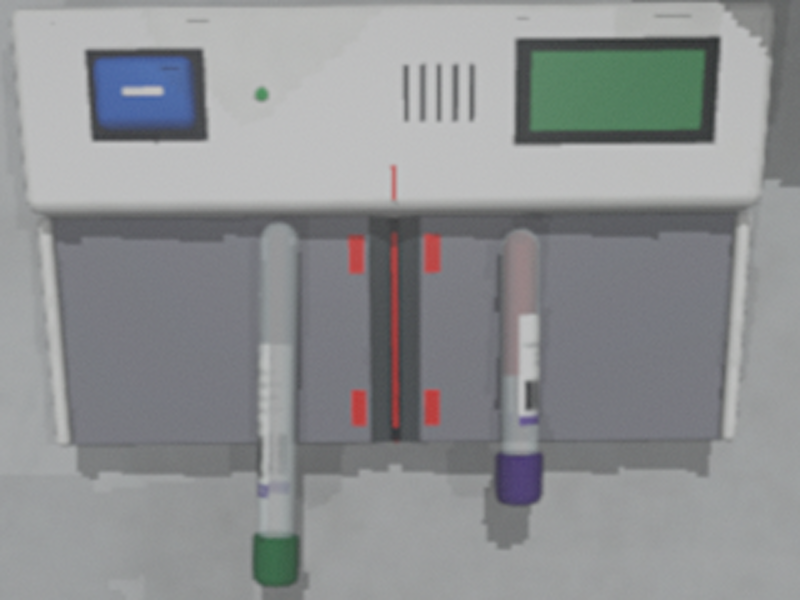

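```bash
python3 - <<'E'
from h import *
from scipy.optimize import least_squares
c=dict(np.load("b.npz"))
P=lambda a,b,z:ray(c,160+a/2.5,b/2.5,z)
for n,a,b,z in [("key",145,90,.042),("lineB",394,235,.0184),("lineF",395,427,.0184),("tubeBlunt",521,230,.0284),("capEnd",519,503,.0284),("capStart",519,453,.0284),("greenB",279,224,.0285),("greenC",276,584,.0285),("bedFL",72,443,.022),("bedFR",723,438,.022),("hbl",14,12,.036),("FL",357,255,.022),("FR",432,255,.022),("fL",359,407,.022),("fR",432,407,.022)]: print(n,P(a,b,z).round(4))
# fit
obs=[(145,90,76.5,75,42),(395,427,None,0,18.4),(394,235,None,0,18.4),(72,443,-31,111,22),(723,438,-31,-111,22),(14,12,102,116,36)]
W=[P(a,b,z/1e3) for a,b,_,_,z in obs]
def f(p):
    r=[]
    for w,(a,b,x,y,z) in zip(W,obs):
        d=w[:2]-p[:2]; cc,s=np.cos(p[2]),np.sin(p[2])
        lx,ly=cc*d[0]+s*d[1],-s*d[0]+cc*d[1]
        r+= [0 if x is None else lx*1e3-x, ly*1e3-y]
    return r
s=least_squares(f,[.52,-.26,.03],x_scale=[.01,.01,.01]);print(s.x,np.round(s.fun,1))
for n,a,b in(("tubeB",521,230),("capS",519,453),("capE",519,503),("grB",279,224),("grC",276,584)):
    d=(P(a,b,.0284)[:2]-s.x[:2]);cc,ss=np.cos(s.x[2]),np.sin(s.x[2]);print(n,cc*d[0]+ss*d[1],-ss*d[0]+cc*d[1])
E
```

```text
key [ 0.596 -0.181  0.042]
lineB [ 0.5595 -0.257   0.0184]
lineF [ 0.4964 -0.2595  0.0184]
tubeBlunt [ 0.5616 -0.2978  0.0284]
capEnd [ 0.4729 -0.303   0.0284]
capStart [ 0.49   -0.3018  0.0284]
greenB [ 0.5607 -0.2199  0.0285]
greenC [ 0.4414 -0.2197  0.0285]
bedFL [ 0.4874 -0.1484  0.022 ]
bedFR [ 0.4969 -0.3725  0.022 ]
hbl [ 0.6173 -0.1408  0.036 ]
FL [ 0.5525 -0.245   0.022 ]
FR [ 0.5533 -0.2697  0.022 ]
fL [ 0.5031 -0.247   0.022 ]
fR [ 0.5039 -0.2719  0.022 ]
[ 0.52234305 -0.25925771  0.04306416] [ 0.5  0.1  0.   0.9  0.   0.7  0.8  1.3  0.7 -1.1 -2.  -1.8]
tubeB 0.037516174114910414 -0.04019384699424577
capS -0.03413473454630002 -0.0411442612374932
capE -0.05127268614769114 -0.04152561374041626
grB 0.03998639556097059 0.03766972041930663
grC -0.07923182096496895 0.04299099609736579
```

```bash
cat >> h.py <<'E'
O=np.array([.5223,-.2593]); YAW=.043
def W(x,y,z): # local mm -> world
    c,s=np.cos(YAW),np.sin(YAW);x,y=x/1e3,y/1e3
    return [O[0]+c*x-s*y,O[1]+s*x+c*y,z/1e3]
def L(p):
    d=np.asarray(p)[:2]-O;c,s=np.cos(YAW),np.sin(YAW);return np.array([c*d[0]+s*d[1],-s*d[0]+c*d[1]])*1e3
def RT(plus): 
    x=np.array([np.cos(YAW),np.sin(YAW),0])*(1 if plus else -1);z=np.array([0,0,-1.])
    return Ro.from_matrix(np.c_[x,np.cross(z,x),z]).as_rotvec()
def touch(x,y,z0,zmin,fmin=1.2,step=.25):
    """from above at z0 go down till force; returns z,f"""
    f0=np.array(bot.current_contact_force())[2]; z=z0
    while z>zmin:
        z-=step; bot.line_to(W(x,y,z),max_speed=.02)
        f=bot.current_contact_force()[2]-f0
        if f>fmin: break
    return z,f,f0
E
python3 - <<'E'
from h import *
for p in(0,1): print(p,bot.inverse_kinematics(W(1.5,-48,60),RT(p)),bot.inverse_kinematics(W(76,75,60),RT(p)))
E
```

```text
0 [-0.7268665   0.35304304  1.60029388  0.          1.18825573  2.37172615] [-0.48945504  0.38370852  1.56046575  0.          1.19741838  2.60913761]
1 [-0.7268665   0.35304304  1.60029388  0.          1.18825573 -0.7698665 ] [-0.48945504  0.38370852  1.56046575  0.          1.19741838 -0.53245504]
```

```bash
python3 - <<'E'
from h import *
import cv2
bot.goto(W(1.5,-48,60),RT(1))
bot.line_to(W(1.5,-48,36.5),max_speed=.05)
bot.hold(.1)
z,f,f0=touch(1.5,-48,36.5,33.0,1.0)
print(z,f,f0,bot.current_ee_pos(),bot.current_contact_force(),bot.current_clock())
c=bot.read_camera("wrist"); cv2.imwrite("pics/c.png",c["pixels"])
c=bot.read_camera("top"); cv2.imwrite("pics/ct.png",cv2.resize(c["pixels"][225:375,295:480],None,fx=4,fy=4,interpolation=cv2.INTER_CUBIC))
E
```

```text
33.0 -0.12645238998017355 0.49170957763304163 [ 0.52583811 -0.30716077  0.03296626] [0.11915564 0.95234913 0.36525719] 10.2
```

View pics/c.png

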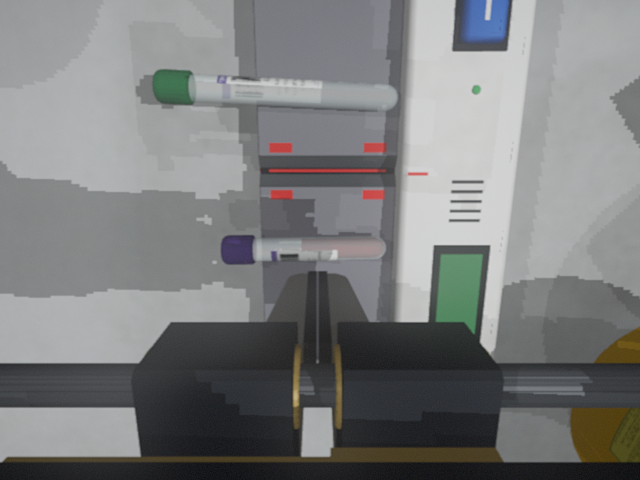

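```bash
python3 - <<'E'
from h import *
import cv2
c=bot.read_camera("wrist")
i=c["pixels"]
cv2.imwrite("pics/c2.png",cv2.resize(i[140:340,215:405],None,fx=4,fy=3,interpolation=cv2.INTER_CUBIC))
for n,u,v in(("mid",318,249),("blunt",384,247),("capE",222,249)): print(n,L(ray(c,u,v,.0284)))
print("line",L(ray(c,330,171,.0184)))
print("green",L(ray(c,300,93,.0285)))
for dy in(-.01,0,.003,.01): print(dy,proj(c,np.array(bot.current_ee_pos())+Ro.from_rotvec(RT(1)).as_matrix()@[0,dy,0]))
print(bot.current_contact_force(),bot.current_opening())
E
```

```text
mid [  1.50130064 -40.78976903]
blunt [ 37.62401241 -39.65639325]
capE [-51.11358934 -40.78224123]
line [8.06702599 0.68385429]
green [-7.50396794 40.18045736]
-0.01 (np.float64(318.04735520040896), np.float64(246.4018472966051))
0 (np.float64(318.04090003286245), np.float64(264.1879173853972))
0.003 (np.float64(318.03899150633504), np.float64(269.44652397248586))
0.01 (np.float64(318.0345874656364), np.float64(281.5810775645806))
[-0.53100851 -0.14102915  0.29090268] 0.005771678575579031
```

View pics/c2.png

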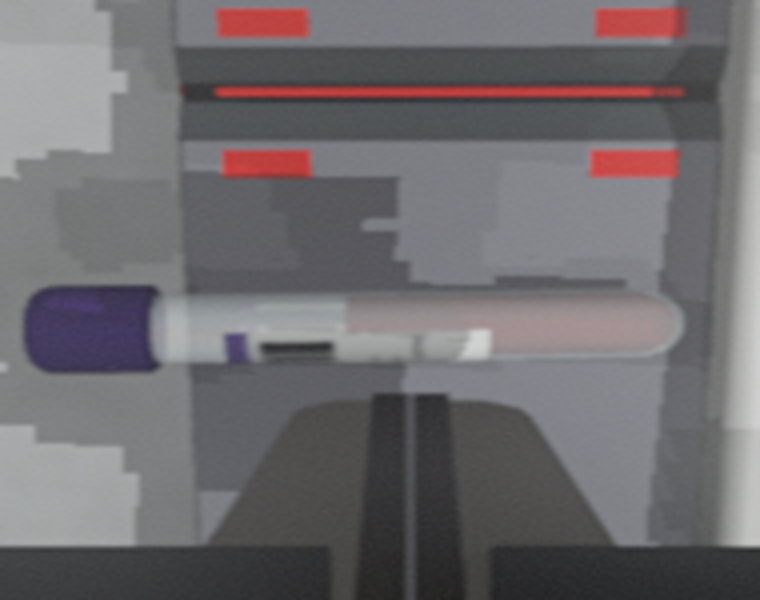

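View pics/ct.png

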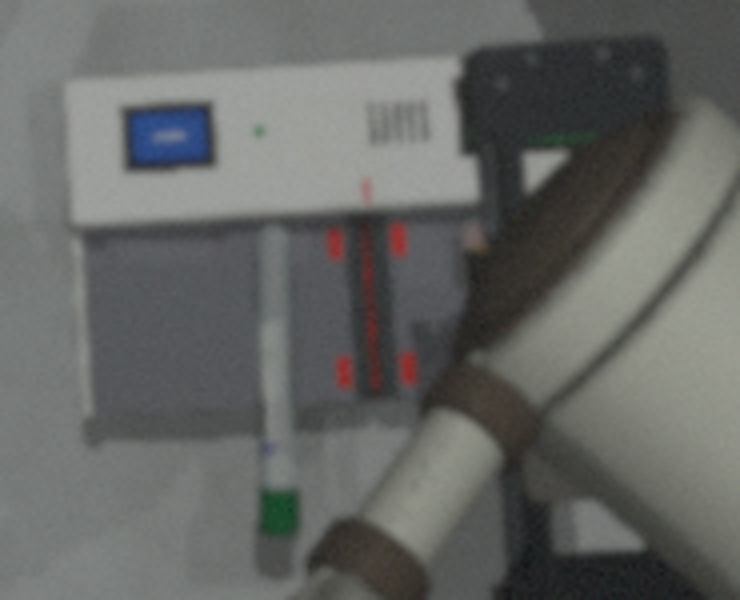

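```bash
python3 - <<'E'
from h import *
import cv2
c=bot.read_camera("scene"); i=c["pixels"]
print(proj(c,bot.current_ee_pos()))
for y in(-58,-48,-38): print(y,proj(c,W(1.5,y,33)))
cv2.imwrite("pics/d.png",cv2.resize(i[150:300,290:490],None,fx=4,fy=4,interpolation=cv2.INTER_CUBIC))
E
```

```text
(np.float64(387.8430780475501), np.float64(233.30730855734907))
-58 (np.float64(389.41724930350523), np.float64(230.771741848781))
-48 (np.float64(387.84900828769605), np.float64(233.33869407742566))
-38 (np.float64(386.25598901932534), np.float64(235.94620422414135))
```

View pics/d.png

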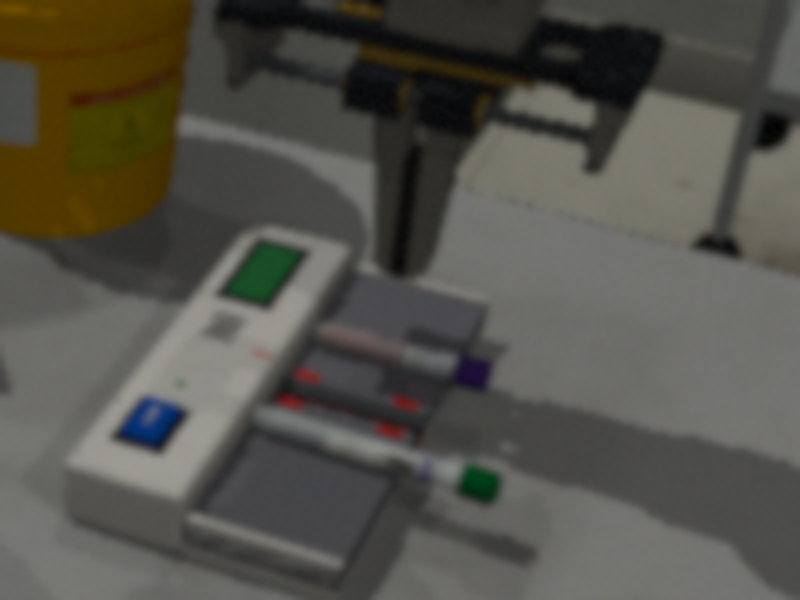

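The scene view puts the shut fingertip at crop (403,275), which is pixel (391,219). The reported TCP projects to (388,233), about 15 px lower. The wrist view (tip edge at v=272, and 92 mm spanning 208 px when open) puts the real fingertips about 40 mm short of the reported TCP. The lack of contact at z=33 mm agrees. I'll allow for that offset and feel for contact carefully by force.

```bash
cat >> h.py <<'E'
def F(n=20): return np.mean([bot.current_contact_force() for _ in range(n)],axis=0)
def touch2(x,y,z,zmin,fmin=1.0,step=.5):
    f0=F()
    while z>zmin:
        z-=step; bot.line_to(W(x,y,z),max_speed=.01)
        f=F()-f0
        if f[2]>fmin: break
    return z,f
E
python3 - <<'E'
from h import *
import cv2
bot.line_to(W(1.5,-48,5),max_speed=.05)
print(F(),bot.current_clock())
bot.line_to(W(1.5,-48,-2),max_speed=.03)
print(F(),F(),bot.current_clock())
c=bot.read_camera("scene"); i=c["pixels"]
cv2.imwrite("pics/e.png",cv2.resize(i[150:300,290:490],None,fx=4,fy=4,interpolation=cv2.INTER_CUBIC))
c=bot.read_camera("wrist"); i=c["pixels"]
cv2.imwrite("pics/ew.png",cv2.resize(i[140:340,215:405],None,fx=4,fy=3,interpolation=cv2.INTER_CUBIC))
E
```

```text
[1.05354132 0.68346267 0.06178131] 11.1083
[-0.45717452  0.31385125 -0.64573644] [-0.45717452  0.31385125 -0.64573644] 11.4917
```

View pics/e.png

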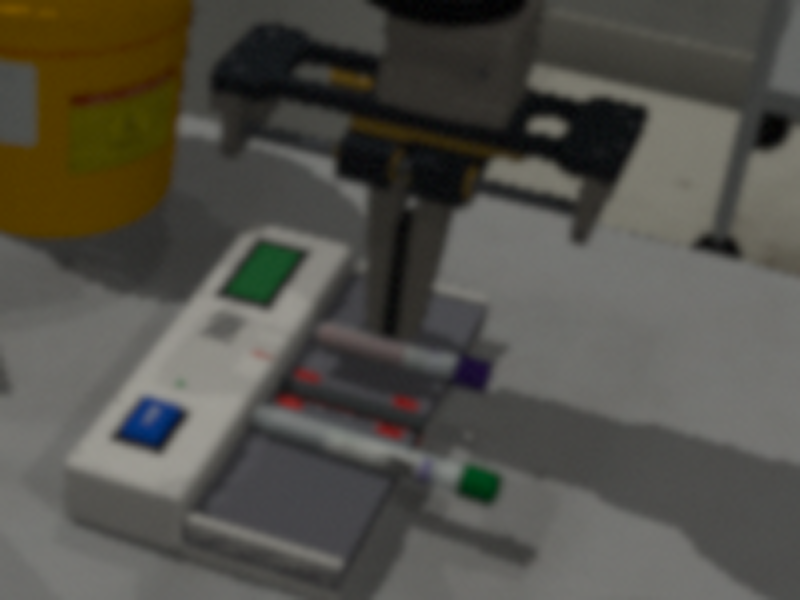

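View pics/ew.png

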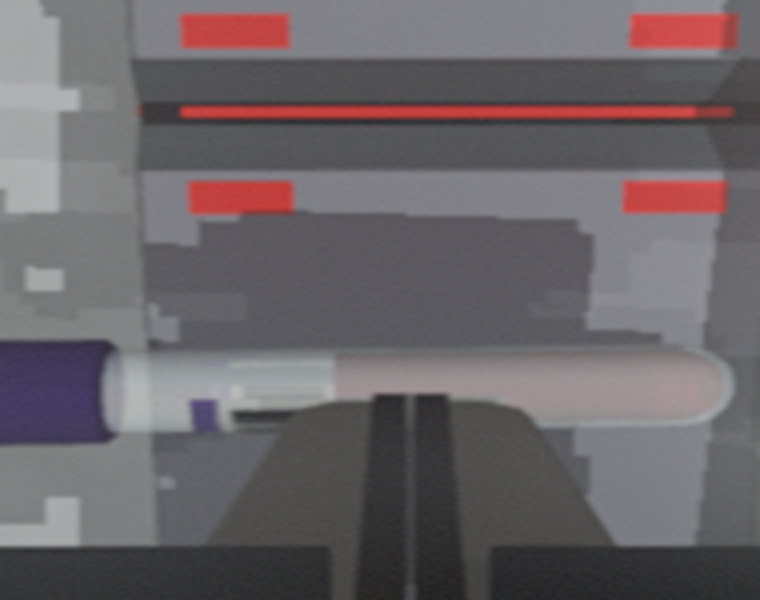

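Both views now show the tip poised just above the barrel, with its front edge at v≈272 overlapping the tube's near side and no contact yet. That confirms the 40 mm offset. I'll shift 2 mm forward and feel down.

```bash
cat >> h.py <<'E'
def Fs(n=5,dt=.02):
    a=[]
    for _ in range(n): bot.hold(dt); a.append(bot.current_contact_force())
    return np.mean(a,axis=0)
def touch3(x,y,z,zmin,fmin=1.0,step=.4):
    f0=Fs(8); log=[]
    while z>zmin:
        z-=step; bot.line_to(W(x,y,z),max_speed=.01)
        f=Fs(4)-f0; log.append((round(z,2),round(f[2],2)))
        if f[2]>fmin: break
    print(log,"clock",bot.current_clock()); return z,f0
E
python3 - <<'E'
from h import *
bot.line_to(W(1.5,-46,-2.4),max_speed=.05)
z,f0=touch3(1.5,-46,-2.4,-7.2)
print(Fs(8)-f0, bot.current_ee_pos())
E
```

```text
[(-2.8, np.float64(-0.43)), (-3.2, np.float64(0.02)), (-3.6, np.float64(-0.46)), (-4.0, np.float64(-0.12)), (-4.4, np.float64(-0.3)), (-4.8, np.float64(0.59)), (-5.2, np.float64(4.53))] clock 14.1917
[-1.69582779 -0.1123492   4.81492352] [ 0.52590024 -0.30548898 -0.00481565]
```

```bash
cat >> h.py <<'E'
import cv2
def shot(n):
    c=bot.read_camera("wrist"); cv2.imwrite(f"pics/{n}.png",cv2.resize(c["pixels"][120:320,180:440],None,fx=3,fy=3,interpolation=cv2.INTER_CUBIC)); return c
E
python3 - <<'E'
from h import *
bot.line_to(W(1.5,-46,-5.0),max_speed=.02)
print(Fs(4))
bot.line_to(W(1.5,-35,-5.0),max_speed=.03)
print(bot.current_contact_force())
bot.line_to(W(1.5,-24,-5.0),max_speed=.03)
print(Fs(4),bot.current_clock())
shot("f1")
bot.line_to(W(1.5,-24,0),max_speed=.05)
print(Fs(4),bot.current_clock())
shot("f2")
E
```

```text
[-1.36834215 -0.75853548  5.10642436]
[-1.9505711  0.3844854  6.8656414]
[-2.57337842  0.48945452  6.10680602] 15.7417
[-0.35408518  0.09516198  0.24480976] 16.1083
```

View pics/f1.png

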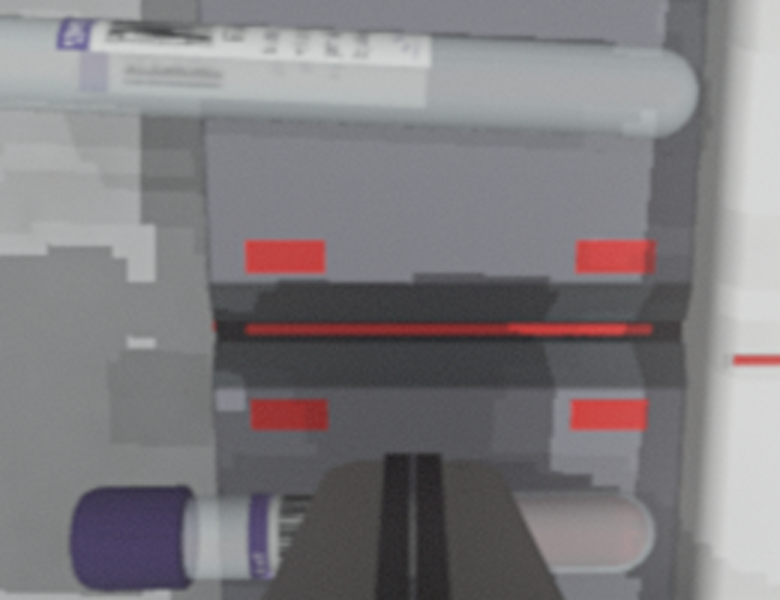

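View pics/f2.png

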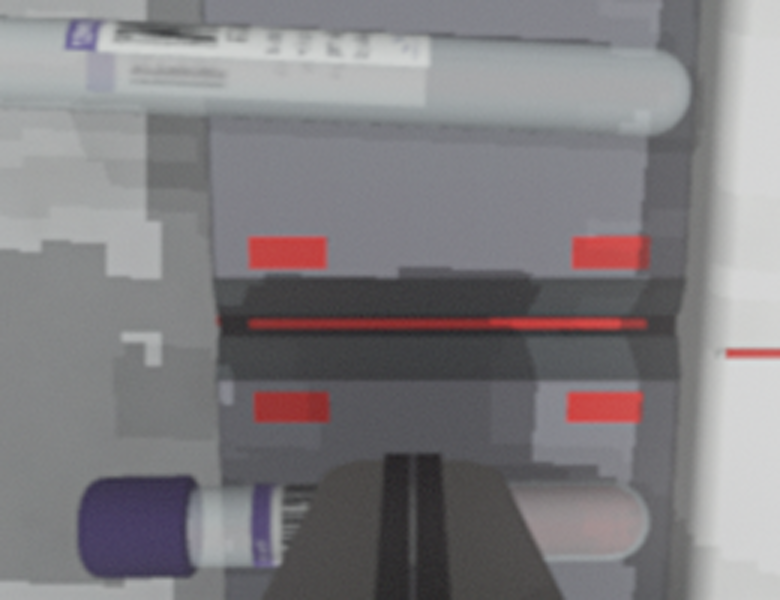

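The tube rolled: its label has turned and the axis is now at crop (363,524), parallel to the line, with the finger off it. Next I'll compute its position.

```bash
python3 - <<'E'
from h import *
c=bot.read_camera("wrist")
for n,a,b,z in(("blunt",648,521,.0284),("cap",80,527,.0284),("lineL",250,325,.0184),("lineR",645,323,.0184),("green",430,86,.0285)):
    print(n,L(ray(c,180+a/3,120+b/3,z)))
print(bot.current_clock())
E
```

```text
blunt [ 38.31605351 -28.75225353]
cap [-51.85691393 -29.7866715 ]
lineL [-25.13461489   0.82817376]
lineR [38.28298258  1.15915962]
green [ 3.49768145 38.7522204 ]
16.2083
```

```bash
python3 - <<'E'
from h import *
bot.line_to(W(1.5,-36,0),max_speed=.05)
f0=Fs(6)
bot.line_to(W(1.5,-36,-4.85),max_speed=.02)
f=Fs(5)-f0; print(f)
z=-4.85
if f[2]<1: 
    z=-5.0; bot.line_to(W(1.5,-36,z),max_speed=.02); print(Fs(4)-f0)
bot.line_to(W(1.5,-21.5,z),max_speed=.03); print(np.array(bot.current_contact_force())-f0)
bot.line_to(W(1.5,-7,z),max_speed=.03)
print(Fs(4)-f0,bot.current_clock())
bot.line_to(W(1.5,-7,0),max_speed=.05)
bot.line_to(W(1.5,-22,0),max_speed=.05)
shot("g"); print(bot.current_clock())
E
```

```text
[0.30541168 0.08557933 1.7034225 ]
[-1.27331679  0.68485071  2.74490324]
[-2.00758531  0.03789732  4.51678534] 18.5083
19.2583
```

View pics/g.png

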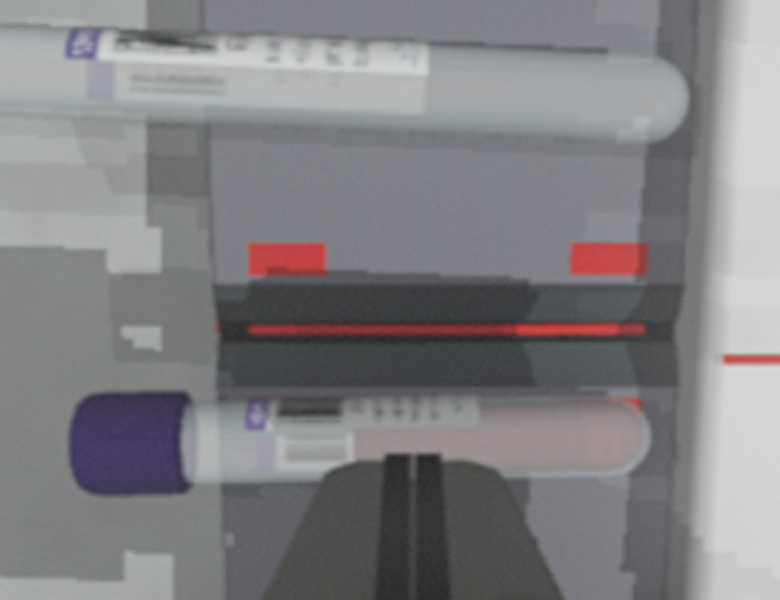

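```bash
python3 - <<'E'
from h import *
c=bot.read_camera("wrist")
for n,a,b,z in(("blunt",650,437,.0284),("cap",72,443,.0284),("lineL",250,330,.0184),("lineR",645,330,.0184),("tipedge",412,455,.040)):
    print(n,L(ray(c,180+a/3,120+b/3,z)))
E
```

```text
blunt [ 38.18971363 -13.50153525]
cap [-52.13906339 -14.44224021]
lineL [-25.06197165   1.32572581]
lineR [38.56882343  1.29126311]
tipedge [  1.02681643 -12.40524678]
```

```bash
python3 - <<'E'
from h import *
f0=Fs(6)
y=-21; z=-4.85
bot.line_to(W(1.5,y,0),max_speed=.05)
bot.line_to(W(1.5,y,z),max_speed=.02)
print(Fs(4)-f0)
bot.line_to(W(1.5,-6,z),max_speed=.03); y=-6
f=Fs(3)-f0; print(y,f)
while y<3.5 and f[2]>0.9:
    y+=2.; bot.line_to(W(1.5,y,z),max_speed=.03); f=Fs(3)-f0; print(y,f)
bot.line_to(W(1.5,y,1),max_speed=.05)
bot.line_to(W(1.5,-18,6),max_speed=.08)
print(bot.current_clock()); c=shot("h1")
E
```

```text
[ 0.47437169 -0.50925178  2.11757396]
-6 [0.17435748 0.04307936 3.47327377]
-4.0 [0.68765283 0.35088986 1.92086798]
-2.0 [-0.31825477 -0.10790152 -0.23458618]
22.0417
```

View pics/h1.png

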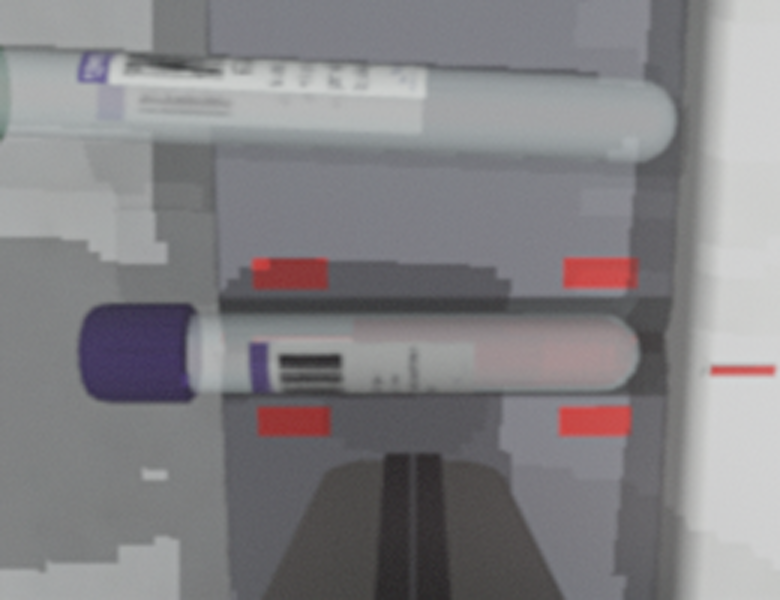

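The tube now lies in the window between the four red marks, with its axis at crop (360,353). I'll check the position and then press the key.

```bash
python3 - <<'E'
from h import *
c=bot.read_camera("wrist")
for n,a,b,z in(("blunt",639,352,.0248),("cap",80,353,.0248),("line",740,370,.036),("green",430,110,.0285)): print(n,L(ray(c,180+a/3,120+b/3,z)))
bot.line_to(W(1.5,-18,25),max_speed=.12)
bot.goto(W(76.5,75.5,25),RT(1))
bot.line_to(W(76.5,75.5,4.5),max_speed=.06)
shot("k0"); print(bot.current_clock())
E
```

```text
blunt [37.7976769   1.39423076]
cap [-52.57287471   1.30430179]
line [51.20649052  1.42351868]
green [ 3.85048408 40.08492619]
23.5417
```

View pics/k0.png

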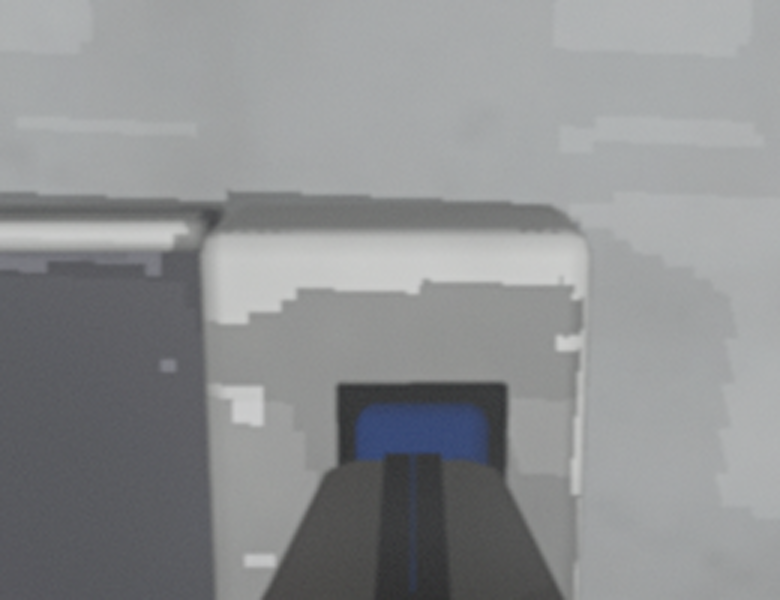

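The view shows the tip centred in x over the blue key (key spans u 357–487 in the crop, tip at 412). The tube sits within 0.1 mm of the line. Pressing now.

```bash
python3 - <<'E'
from h import *
f0=Fs(6)
z=3.5
while z>-4:
    z-=.5; bot.line_to(W(76.5,75.5,z),max_speed=.03); f=Fs(3)-f0
    print(round(z,2),round(bot.current_ee_pos()[2]*1e3,2),f.round(2))
    if f[2]>9: break
bot.hold(.3); shot("k1")
print((Fs(4)-f0).round(2),bot.current_clock())
E
```

```text
3.0 3.0 [ 0.31 -0.2   0.01]
2.5 2.65 [ 0.2  -0.17  0.72]
2.0 2.19 [0.46 0.35 2.01]
1.5 1.62 [0.61 0.33 2.14]
1.0 1.09 [0.62 0.53 2.95]
0.5 0.57 [0.89 0.13 3.88]
0.0 0.1 [0.74 0.25 3.22]
-0.5 -0.41 [1.33 0.22 3.56]
-1.0 -0.93 [0.73 0.1  3.77]
-1.5 -1.4 [1.4  0.14 3.87]
-2.0 -1.43 [-0.5   1.04  7.32]
-2.5 -1.47 [-1.76  1.67 10.2 ]
[-0.97  1.63  9.78] 27.6583
```

View pics/k1.png

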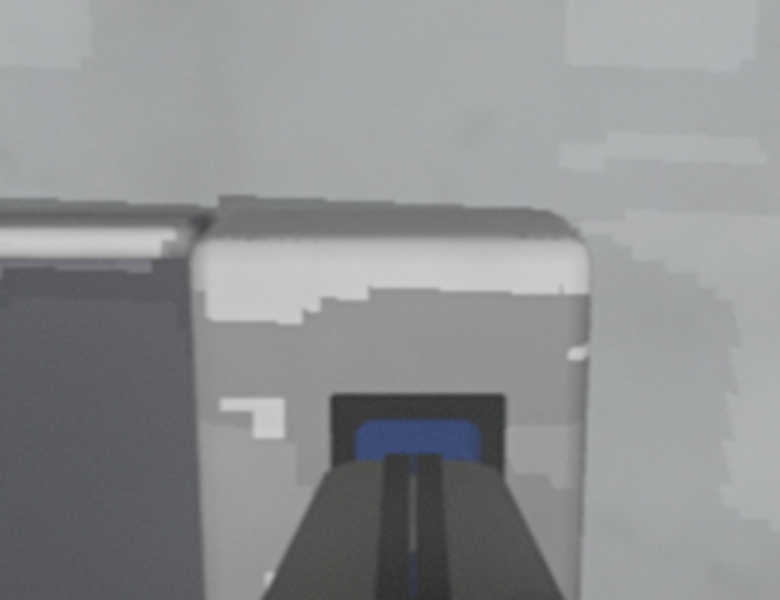

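The key reached its hard stop after 4.1 mm of travel: the spring read about 3.9 N, then the force jumped to 10 N. Now I'll release, retreat and check.

```bash
python3 - <<'E'
from h import *
bot.line_to(W(76.5,75.5,40),max_speed=.06)
bot.goto([.42,-.2,.2],toolR(.035,1).as_rotvec())
bot.hold(.5)
c=bot.read_camera("wrist"); cv2.imwrite("pics/z.png",c["pixels"]); print(bot.current_clock(),bot.current_contact_force())
cv2.imwrite("pics/zs.png",bot.read_camera("scene")["pixels"])
np.savez("z.npz",**c)
E
```

```text
30.3 [-0.26164116 -0.04783917  0.46372165]
```

View pics/z.png

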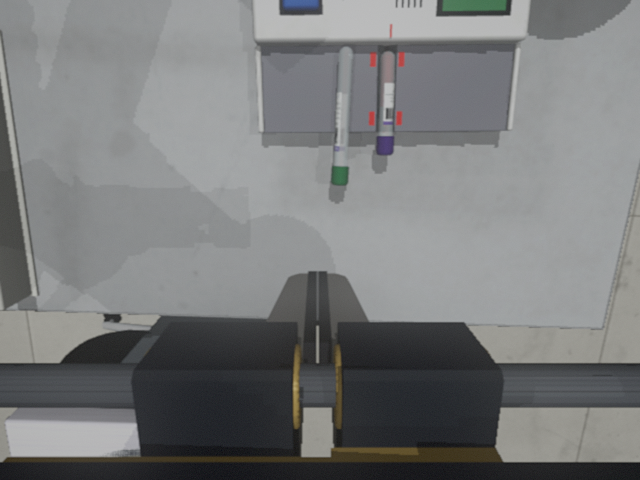

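View pics/zs.png

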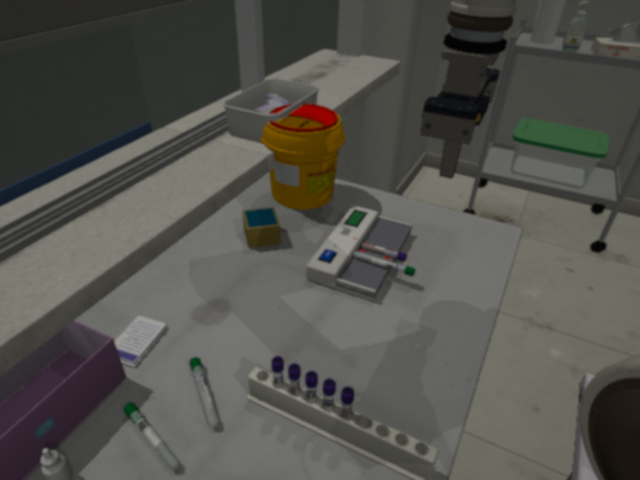

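The purple tube lies in the window between the red marks (u≈387, v 50–155). The green tube (340,175) and the lancet box (262,225 in the scene view) are where they were, and the arm is clear.

```bash
python3 - <<'E'
from workcell import bot
bot.job_done(); print(bot.current_clock())
E
```

```text
the job is handed in; nothing more can be done
the job is handed in; nothing more can be done
```

I rolled the purple-capped tube into the read window, pressed the blue key fully down, let it go and handed the job in at about 30.3 s.

- **Tube:** I rolled it in three fingertip strokes from above, with about 2–7 N of downward force and under 3 N sideways. The fingertip force fell to zero as the tube dropped in. Before pressing the key, the camera showed the tube's axis within about 0.1 mm of the line, and it still lay between the red marks in the last pictures.
- **Key:** It went down to its hard stop after about 4.1 mm. The force there was about 3.9 N, rising to about 10 N against the stop. I then retracted the arm well clear. I had no separate reading that the key sprang back up, but nothing was touching it.
- **Green tube and lancet box:** Both look unmoved in the last pictures. The green tube's measured position varied by 1–2 mm between camera views, which is about the calibration error.

**Disagreement with the description:** the real fingertips end about 40 mm short of the reported TCP. My first descent therefore stopped well above the tube without touching it. I measured the offset from the wrist and scene cameras, confirmed it by touch at about 39.5 mm, and allowed for it from then on.

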